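# Latch the sprung retainer and fetch the check block from under the cover

### The job

On the red analyser, push the yellow spring-loaded retainer fully back and then sideways into its holding notch so that it stays back by itself; next slide the loose cover plate along the deck, without lifting it, until the three pockets are fully open. Then take the orange check block out of its pocket and leave it standing upright in the blue tray, with the retainer still latched, the cover lying flat on the analyser's deck, the two black blanks left in their pockets, and the amber bottle, white jar and tube rack left where they stand.

Things in the scene. Friction and masses are not known exactly. Their poses are not given: they have to be found in the camera images.
- analyser: Red bench analyser with a flat black deck, fixed, 180 (x) x 270 (y) mm, deck 85 mm above the bench. Origin: centre of its underside, z up. 'Analyser frame' below means its own axes, in mm. A trough holds three pockets; near the -y end of the deck (x -20 to 22, y -128 to -75) a 6 mm high steel gate with a J-shaped slot guides the yellow retainer.
- pockets (a point): Middle of the trough's floor, at x=45, y=36, z=45 in the analyser frame; axes as the analyser's. The trough is 44 mm long in x, 172 mm in y, 40 mm deep (to the deck). Two 4 mm high dividers at y=-22 and +22 mm from this point make three pockets, with centres at y=-44, 0 and +44 mm from it.
- retainer (a joint): Travel of the yellow retainer along the analyser's -y, in m: 0 sprung out (its tongue then stands 2 mm in front of the cover's -x edge and blocks it), 0.036 fully back, at a stop. A spring drives it out: about 3 N at 0, 7.5 N fully back. Let go, it snaps back to 0 unless it sits in its notch, where it rests at about 0.022.
- retainer_side (a joint): Sideways travel of the retainer along the analyser's -x, in m, 0 to 0.016 (stop); free only when retainer is beyond about 0.031; a weak spring (0.5 to 1.5 N) returns it to 0. To latch: push fully back, then sideways to the stop, then let it come out along +y: it settles in the notch at 0.012 to 0.016 here and stays. Pushes up to 15 N do no harm.
- corner (a point): Inner corner of the retainer's L-shaped yellow thumb piece, on its flat saddle; axes as the analyser's; sprung out at x=-8, y=-80, z=99 in the analyser frame; moves with the retainer. Two walls, 6 mm thick, rise 20 mm from the saddle: one on the -y side, 46 mm long towards +x (push it to drive the retainer back), one on the -x side, 30 mm long towards +y (push it sideways).
- saddle (a point): Point on the retainer's saddle where shut fingertips can stand, a few mm above it, to push both walls without gripping: 25 mm in x and 16 mm in y from the corner. The saddle is flat and free for 38 mm towards +x and 32 mm towards +y from the corner. Axes as the analyser's; moves with the retainer.
- cover: Loose aluminium cover plate, 56 (x) x 180 (y) x 5 mm, 0.1 to 0.25 kg, lying on the deck over the trough, axes close to the analyser's. Origin: centre of its underside, at the start about x=46, y=36 in the analyser frame. Slides to the analyser's -x once the retainer is latched. An 8 mm rim at x=79 stops it the other way. Pockets fully open when its origin is at x below -5; keep it above -60.
- ridge (a point): Middle of the +x face of the cover's blue ridge, where it meets the plate's upper face: 8 mm to -x of and 5 mm above the cover's origin; axes as the cover's. The ridge is 8 mm thick (towards -x), 70 mm long in y and 16 mm high above the plate. Push this face towards -x to slide the cover.
- block: Orange check block, 26 (x) x 14 (y) x 36 mm high, about 35 g, standing loose on the floor of one of the three pockets, hidden by the cover at first. Origin: centre of its underside, z up; yaw within 0.15 rad of the analyser's. Grip it over its 14 mm width (along y): at least 30 mm are free on each side above the 4 mm dividers and the 8 mm high blanks.
- blank0: Black blank, 26 x 14 x 8 mm high, lying loose in another pocket; origin: centre of its underside. Stays in its pocket.
- blank1: Black blank like blank0, in the remaining pocket. Stays in its pocket.
- tray: Blue open tray, fixed to the bench, 100 x 100 mm, 16 mm high, walls and floor 4 mm; origin: centre of its underside; on the left or on the right of the analyser.
- bottle: Amber bottle, loose, 60 mm diameter, 190 mm tall, standing close to the retainer's (-y) end of the analyser; origin: centre of its underside. Leave it alone.
- jar: White jar, loose, 60 mm diameter, 75 mm tall, beside the +y end of the analyser; origin: centre of its underside. Leave it alone.
- rack: Green tube rack with four capped tubes, one loose piece, 100 x 80 mm, 95 mm high; origin: centre of its underside; on the side away from the tray. Leave it alone.

How it is judged:
On the way, in this order (a step that is already met when the one before it is completed fails the run):
1. the retainer sits in its holding notch (value of joint retainer between 0.017 and 0.0265 m and value of joint retainer_side above 0.0115 m), for 0.3 s.
2. the cover has been slid clear of the pockets and lies flat on the deck (x of cover in the frame of analyser between -0.075 and 0.003 m and z of cover in the frame of analyser between 0.08 and 0.092 m and angle between cover's own z axis and vertical below 0.1 rad), for 0.2 s.
3. the orange block is lifted out of its pocket (z of block in the frame of analyser above 0.09 m), for 0.05 s.
At the end, for the whole second after the job is handed in: Retainer in its notch (0.017 to 0.0265; side above 0.0115); cover flat on the deck, origin at x -75 to 3 mm in the analyser frame; orange block upright (0.15 rad) and at rest on the tray floor, within 45 mm of its centre along each tray axis; both blanks still in the trough (all of step 1 and all of step 2 and x of block in the frame of tray between -0.045 and 0.045 m and y of block in the frame of tray between -0.045 and 0.045 m and z of block in the frame of tray below 0.01 m and angle between block's own z axis and vertical below 0.15 rad and linear speed of each of block, cover below 0.02 m/s and z of each of blank0, blank1 in the frame of analyser below 0.055 m and x of blank0 in the frame of analyser between 0.02 and 0.07 m and x of blank1 in the frame of analyser between 0.02 and 0.07 m); the robot touches nothing.
It fails at once if the cover is lifted more than 15 mm off the deck (z of cover in the frame of analyser above 0.1 m).
It fails at once if the amber bottle is moved more than 30 mm or tipped (distance of bottle from where it was at the start of the episode above 0.03 m or angle between bottle's own z axis and vertical above 0.35 rad).
It fails at once if the white jar is moved more than 30 mm or tipped (distance of jar from where it was at the start of the episode above 0.03 m or angle between jar's own z axis and vertical above 0.35 rad).
It fails at once if the tube rack is moved more than 30 mm or tipped (distance of rack from where it was at the start of the episode above 0.03 m or angle between rack's own z axis and vertical above 0.35 rad).
It also fails if it takes over 62 s, if anything falls off the work surface, if the arm or the gripper's body presses on something with over 40 N, if the wrist force passes 120 N, or if a joint passes its speed limit or range.

### The arm

A 6-joint arm with a two-finger parallel gripper is mounted at the origin on the work surface. World frame = base frame: x ahead of the robot, y to its left, z up, the work surface at z = 0. Lengths are in m, angles in rad, forces in N, time in s.
With the tool pointing down it reaches from about 0.3 to 0.75 m from the base axis. Payload 8.5 kg.
Tool frame: the origin (TCP) lies at the very end of the fingers, on their centre line; the grasp point (between the pads) lies r.tcp_to_grasp behind it (r.tcp_to_grasp is the distance from the TCP to the grasp point, in m); z points along the fingers, y is the direction in which the jaws open and shut (so a half turn about z gives the same grasp; the last joint's range is limited). The gripper opens to 88 mm and grips with 3 to 60 N. Pads are 18 mm wide; open, the fingers measure 123 mm over their backs; the gripper's body (75 mm by 187 mm) begins 45 mm behind the grasp point.
Start: joints at [-1.353, 0.381, 1.297, -0, 1.464, -0.215], TCP at [0.231, -0.499, 0.239] pointing down, gripper open.
Joint ranges: [-3.11, 3.11], [-0.89, 2.33], [0.22, 2.48], [-1.42, 4.56], [0.17, 2.85], [-2.88, 2.88]. Speed limits (rad/s): [2.39, 2.39, 3.14, 3.14, 3.14, 3.14].

### API

Orientations are given as a rotation vector (axis times angle).
In Python, from plant import r, grip, planner, sensors, vision, job gives the robot as it stands. The module is installed in compiled form; this text tells all that it offers. Calls block until the motion is done:
- r.move_ptp(position, orientation): joint-space move of the TCP to a pose.
- r.move_straight(position, frame=None, vel=0.15, f_stop=None): straight line of the TCP; frame=None keeps the orientation; vel is the mean speed in m/s. With f_stop (N) it stops when the force on the tool has changed by that much, and returns True; else False.
- r.goto_joints(angles): joint-space move.
- grip(opening): finger opening in m; the grip force is fixed at half the most; returns when the fingers have stopped.
- r.dwell(seconds).
- planner.ik(position, orientation): joint angles nearest the present ones, or None.
- sensors.get_obs(): the state.
- vision.read_camera(name): name is "scene" or "top" or "wrist"; returns the picture (384x512x3 uint8, red, green, blue); there is no depth.
- vision.calibration(name): a dict with "vertical_fov" (degrees; the focal length in pixels is half the picture's height over the tangent of half this angle, whatever the lens; pixels are square), "cx", "cy" (the principal point, pixels), "world_from_camera" (4x4, takes a point from camera to world coordinates); the wrist camera has in their place "mount" (4x4, takes a point from camera to tool coordinates, whose origin is the TCP and whose axes are the flange's). Camera axes: x right, y up, looking along -z (the intrinsics and any distortion apply to the point x, -y, -z); pixel columns grow to the right and rows downward; lengths in m; the calibration is good to about 2 mm. A picture is of the moment at which its call begins: read the wrist's pose just before it. calibration takes no time and is no camera call.
A pose or a line that the arm cannot do raises r.Unreachable and nothing moves.
- job.sign_off(): hands the job in, once; it reports no verdict.
The state is a dict: "time": time; "qpos": joint angles; "joint_vel": joint speeds; "joint_efforts": joint torques, N m; "eef_pos": TCP position; "orientation": TCP orientation; "wrist_force": force on the tool from outside, world axes, zero at the start; "torque": the same for the moment, N m; "finger_gap": finger opening in m.
Only numpy, scipy, OpenCV 4.12 (cv2) and the standard library are available. Lean on these libraries where they do the work, as an engineer would, in place of code of your own. Each camera call takes 0.05 s, during which the arm holds its last target.

## Working session

There is one attempt and no reset: what is moved stays moved. The work goes in short steps, each a Python script; the robot and the scene stay as the last script left them, time stands still between calls to the robot, and variables do not carry over. Pictures are saved under pics/ and viewed, and the job is handed in when it is done.

```bash
ls; mkdir -p pics
python3 - <<'E'
from plant import r, grip, planner, sensors, vision, job
import cv2, numpy as np
np.set_printoptions(precision=4,suppress=True)
for n in ["scene","top","wrist"]:
    im=vision.read_camera(n); cv2.imwrite(f"pics/a_{n}.png",im[:,:,::-1]); print(n,vision.calibration(n))
o=sensors.get_obs(); print(o, r.tcp_to_grasp)
E
```

```text
pics
scene {'vertical_fov': 51.070973433222264, 'cx': 263.71141756174546, 'cy': 189.86028187209823, 'world_from_camera': array([[ 0.6806, -0.5806,  0.4468,  0.9775],
       [ 0.7326,  0.545 , -0.4077, -0.3916],
       [-0.0068,  0.6048,  0.7963,  0.854 ],
       [ 0.    ,  0.    ,  0.    ,  1.    ]])}
top {'vertical_fov': 56.320055002439474, 'cx': 256.585696100593, 'cy': 195.1148020603029, 'world_from_camera': array([[-0.0062,  0.9931, -0.1167,  0.4547],
       [-0.9993, -0.0105, -0.0364, -0.0198],
       [-0.0374,  0.1164,  0.9925,  0.8979],
       [ 0.    ,  0.    ,  0.    ,  1.    ]])}
wrist {'vertical_fov': 63.580166519064534, 'cx': 253.758496359652, 'cy': 195.70719982110856, 'mount': array([[ 0.0001,  0.9522,  0.3055,  0.0797],
       [ 1.    ,  0.0001, -0.0006, -0.0017],
       [-0.0006,  0.3055, -0.9522, -0.146 ],
       [ 0.    ,  0.    ,  0.    ,  1.    ]])}
{'time': 0.15, 'qpos': array([-1.3533,  0.3811,  1.298 ,  0.    ,  1.4636, -0.2153]), 'joint_vel': array([-0.    , -0.0028, -0.002 ,  0.0011,  0.0002,  0.0002]), 'joint_efforts': array([  0.002 , -43.8082, -22.4615,   0.0713,   0.0344,  -0.0001]), 'eef_pos': array([ 0.2306, -0.4991,  0.2383]), 'orientation': array([-3.0673, -0.6743, -0.    ]), 'wrist_force': array([-0.4797, -0.0257, -0.2613]), 'torque': array([ 0.0487, -0.0324,  0.0169]), 'finger_gap': 0.08793722177746491} 0.0187
```

View pics/a_scene.png

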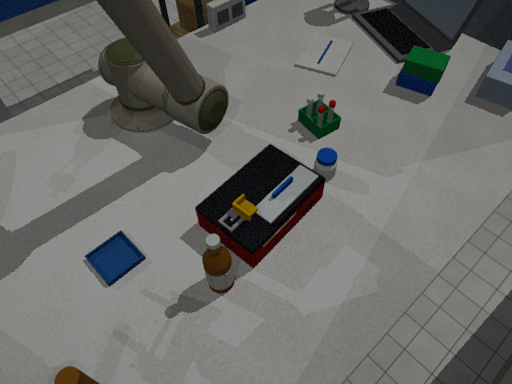

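View pics/a_top.png

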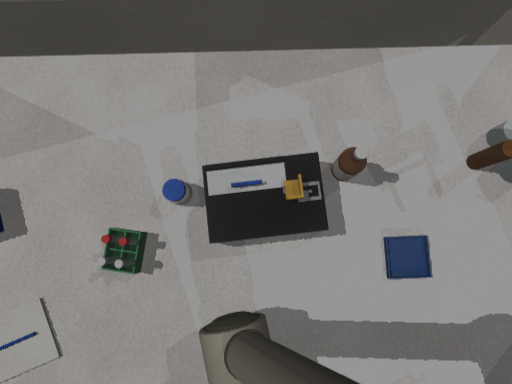

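View pics/a_wrist.png

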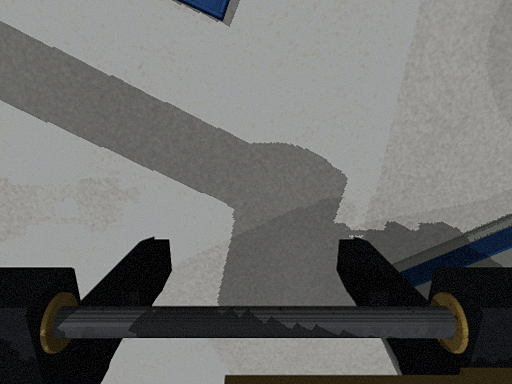

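The deck's long side runs along the picture, with the retainer end at the right, at about (295,188). The tray is at (408,257), the bottle's base near (342,172), the jar near (178,192) and the rack near (125,250). Next I'll measure these by casting rays.

```bash
cat > h.py <<'E'
import cv2, numpy as np
from plant import r, grip, planner, sensors, vision, job
from scipy.spatial.transform import Rotation as R
np.set_printoptions(precision=4,suppress=True)
def cam(name,obs=None):
    c=vision.calibration(name); f=192/np.tan(np.radians(c["vertical_fov"])/2)
    if "mount" in c:
        T=np.eye(4);T[:3,:3]=R.from_rotvec(obs["orientation"]).as_matrix();T[:3,3]=obs["eef_pos"]; W=T@c["mount"]
    else: W=c["world_from_camera"]
    return f,c["cx"],c["cy"],W
def cast(C,uv,z):
    f,cx,cy,W=C; uv=np.asarray(uv,float).reshape(-1,2)
    d=np.c_[(uv[:,0]-cx)/f,-(uv[:,1]-cy)/f,-np.ones(len(uv))]@W[:3,:3].T
    o=W[:3,3]; t=(z-o[2])/d[:,2]; return o+t[:,None]*d
def proj(C,p):
    f,cx,cy,W=C; q=(np.asarray(p).reshape(-1,3)-W[:3,3])@W[:3,:3]
    return np.c_[cx+f*q[:,0]/-q[:,2], cy-f*q[:,1]/-q[:,2]]
def biggest(mask):
    cs,_=cv2.findContours(mask.astype(np.uint8),cv2.RETR_EXTERNAL,cv2.CHAIN_APPROX_NONE)
    return max(cs,key=cv2.contourArea)
def rect(C,mask,z):
    c=biggest(mask); P=cast(C,c[:,0],z)[:,:2]
    return cv2.minAreaRect((P*1000).astype(np.float32)), c
E
python3 - <<'E'
from h import *
im=cv2.imread("pics/a_top.png"); C=cam("top"); hsv=cv2.cvtColor(im,cv2.COLOR_BGR2HSV)
h,s,v=[hsv[...,i].astype(int) for i in range(3)]
roi=np.zeros(v.shape,bool); roi[145:250,195:335]=1
print(im[220,260],im[160,300],im[180,220],im[189,293],im[257,408],im[192,310])
m=(v<60)&roi; m=cv2.morphologyEx(m.astype(np.uint8),cv2.MORPH_CLOSE,np.ones((5,5)))
rc,c=rect(C,m,0.085); print("deck",rc)
mt=(h>100)&(h<125)&(s>120); mt[:, :370]=0; mt[:, 450:]=0
rc2,_=rect(C,mt,0.016); print("tray",rc2)
my=(h>15)&(h<32)&(s>150)&(v>90); my[~roi]=0
c=biggest(my); print("yellow",cv2.boundingRect(c)); print(cast(C,c[:,0],0.11).min(0),cast(C,c[:,0],.11).max(0))
# bottle
for p,z in [((361,156),.19),((342,172),0)]: print("bottle",cast(C,p,z))
vis=cv2.resize(im[130:290,160:460],None,fx=2.6,fy=2.6,interpolation=cv2.INTER_CUBIC); cv2.imwrite("pics/b_top.png",vis)
i2=cv2.imread("pics/a_scene.png"); cv2.imwrite("pics/b_sc.png",cv2.resize(i2[140:310,180:380],None,fx=3.5,fy=3.5,interpolation=cv2.INTER_CUBIC))
E
```

```text
[31 29 30] [35 34 34] [150 149 147] [ 46  97 126] [93 58 41] [90 86 89]
deck ((545.7556762695312, -6.650848388671875), (179.9603271484375, 269.7796936035156), 6.145362377166748)
tray ((406.67144775390625, -347.85699462890625), (96.61833953857422, 98.85107421875), 2.400648593902588)
yellow (285, 174, 18, 25)
[ 0.5401 -0.0914  0.11  ] [ 0.5936 -0.0539  0.11  ]
bottle [[ 0.6142 -0.2025  0.19  ]]
bottle [[ 0.6167 -0.2025  0.    ]]
```

View pics/b_top.png

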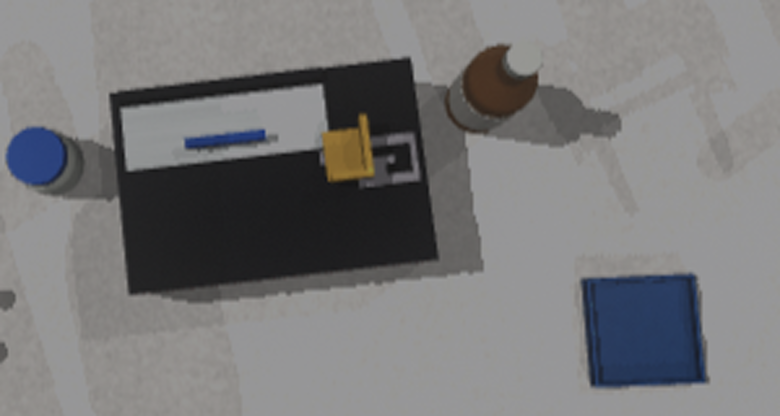

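View pics/b_sc.png

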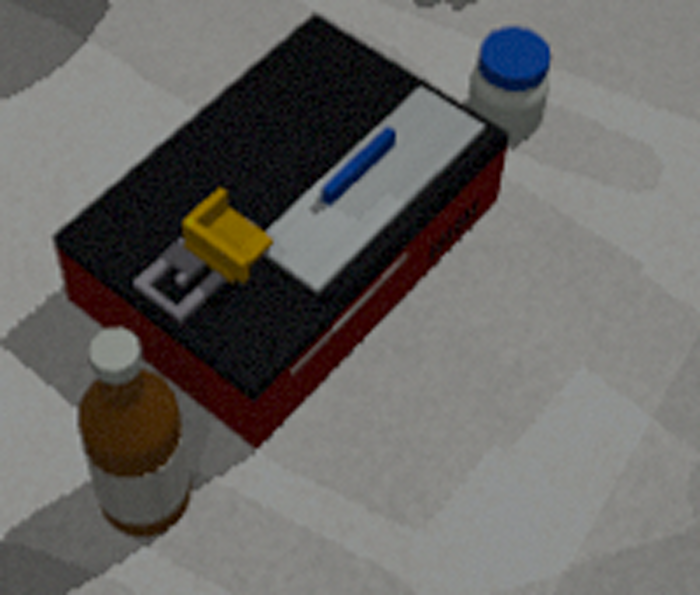

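Ray casting gives a deck of 180.0 x 269.8 mm, which matches the real size, with yaw +6.1°. The bottle is at about (49,-202) mm in the analyser frame, so the gripper body clears it. I'll go above the saddle and check it with the wrist camera.

```bash
cat >> h.py <<'E'
yaw=np.radians(6.145); O=np.array([.5458,-.0067,0.])
Ra=R.from_euler("z",yaw).as_matrix()
def A(x,y,z): return O+Ra@np.array([x,y,z])/1000   # analyser mm -> world
def toA(p): return (Ra.T@(np.asarray(p).reshape(-1,3)-O).T).T*1000
def ori(xa): # tool x axis direction given as angle (deg) in the analyser frame, tool down
    a=yaw+np.radians(xa); x=np.array([np.cos(a),np.sin(a),0]); z=np.array([0,0,-1.])
    return R.from_matrix(np.c_[x,np.cross(z,x),z]).as_rotvec()
def snap(n,f,crop=None):
    o=sensors.get_obs(); im=vision.read_camera(n)[:,:,::-1].copy(); cv2.imwrite(f,im); return im,o
def st(tag=""):
    o=sensors.get_obs(); print(tag,"t",round(o["time"],2),"A",toA(o["eef_pos"])[0].round(1),"F",(Ra.T@o["wrist_force"]).round(1),"gap",round(o["finger_gap"],4)); return o
E
python3 - <<'E'
from h import *
grip(0.0); st("shut")
r.move_ptp(A(17,-60,180),ori(90)); st("above")
im,o=snap("wrist","pics/c_w.png"); im,_=snap("top","pics/c_t.png")
C=cam("wrist",o)
print(proj(C,[A(-8,-80,119),A(-8,-80,99),A(38,-80,99),A(-8,-50,99)]))
E
```

```text
shut t 1.45 A [-366.1 -456.   238.8] F [ 0.5 -0.1 -0.7] gap 0.0003
above t 3.45 A [ 16.9 -60.9 180.1] F [ 0.8 -0.7 -0.2] gap 0.0003
[[220.2122 239.2557]
 [222.7637 228.1949]
 [280.4748 228.0869]
 [221.5071 192.2426]]
```

View pics/c_w.png

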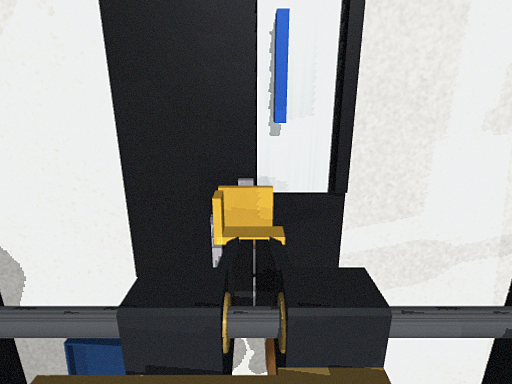

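View pics/c_t.png

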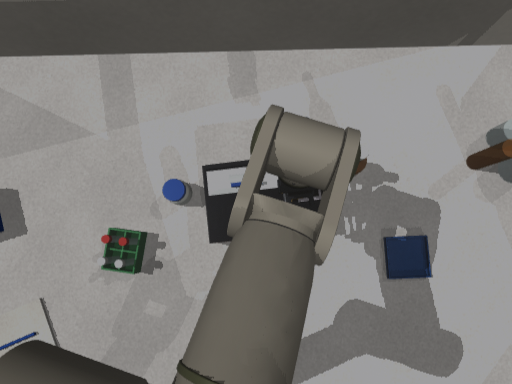

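In the wrist picture the inner corner of the saddle is at about (222,227), and I predicted (222.8,228.2), so the analyser frame is right to about 1 mm. I'll push the retainer back now.

Run:
```python
from h import *
r.move_straight(A(17,-62,125),vel=.12)
print(r.move_straight(A(17,-62,103.5),vel=.05,f_stop=6)); st("down")
print(r.move_straight(A(17,-112,103.5),vel=.03,f_stop=14)); o=st("back")
snap("wrist","pics/d_w.png")
```

```text
False
down t 4.74 A [ 17.1 -62.  103.4] F [ 0.2 -0.1  0.3] gap 0.0006
True
back t 6.08 A [  16.9 -104.9  103.5] F [0.4 7.  5. ] gap 0.0004
```

View pics/d_w.png

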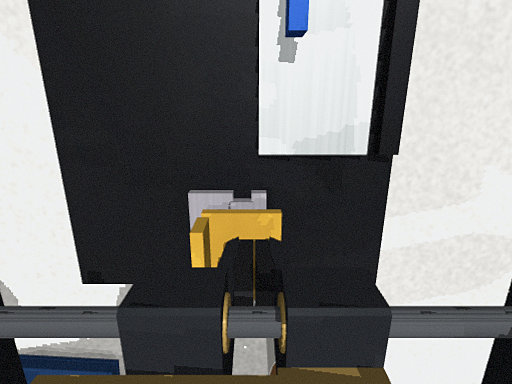

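Run:
```python
from h import *
im=cv2.imread("pics/d_w.png");C=cam("wrist",st())
print(toA(cast(C,[[240,210],[280,210],[280,240]],.099)), toA(cast(C,[[200,220],[192,233],[208,233]],.119)))
im=cv2.imread("pics/c_w.png");
```

```text
t 6.13 A [  16.9 -104.7  103.5] F [0.1 7.2 5.5] gap 0.0004
[[  9.4831 -79.7671  99.    ]
 [ 30.2216 -79.7748  99.    ]
 [ 30.6562 -96.8641  99.    ]] [[ -7.8234 -77.2345 119.    ]
 [-11.8464 -83.6744 119.    ]
 [ -4.4768 -83.6775 119.    ]]
```

The saddle edge shows about 32 mm of travel and the force is 7.2 N, so it isn't at the stop yet. I'll push the rest of the way, then sideways.

Run:
```python
from h import *
print(r.move_straight(A(17,-114,103.5),vel=.015,f_stop=5)); o=st("back2")
y=toA(o["eef_pos"])[0][1]
snap("wrist","pics/e_w.png")
im=cv2.imread("pics/e_w.png");C=cam("wrist",o)
for x in (240,260,275):
    col=im[180:240,x]; d=(col[:,2].astype(int)-col[:,0]>60); row=180+np.argmax(d); print(row,toA(cast(C,[[x,row]],.099))[0])
```

```text
True
back2 t 6.43 A [  16.8 -104.7  103.5] F [0.1 7.2 6.3] gap 0.0003
210 [  9.4097 -79.7607  99.    ]
210 [ 19.786  -79.7587  99.    ]
210 [ 27.5683 -79.7573  99.    ]
```

Run:
```python
from h import *
im=cv2.imread("pics/c_w.png")
o=dict(eef_pos=A(16.9,-60.9,180.1),orientation=ori(90))
C=cam("wrist",o)
for x in (240,250,260,265):
    col=im[160:240,x]; d=(col[:,2].astype(int)-col[:,0]>60); row=160+np.argmax(d); print(row,toA(cast(C,[[x,row]],.099))[0])
b=st()
print(r.move_straight(A(17,-116,104.5),vel=.02,f_stop=10)); o=st("back3")
```

```text
186 [  6.2614 -45.0421  99.    ]
186 [ 13.8853 -45.0443  99.    ]
186 [ 21.5099 -45.0465  99.    ]
186 [ 25.3224 -45.0475  99.    ]
 t 6.48 A [  16.8 -104.5  103.5] F [0.8 7.  5.5] gap 0.0007
True
back3 t 6.8 A [  16.4 -104.9  103.5] F [1.2 6.2 3.7] gap 0.0004
```

The edge moved from -45.0 to -79.8, so travel is about 35 mm and the retainer is at its stop. Now sideways.

Run:
```python
from h import *
print(r.move_straight(A(-16,-105.8,104),vel=.03,f_stop=9)); o=st("side")
im,o=snap("wrist","pics/f_w.png")
```

```text
True
side t 7.62 A [  -8.5 -104.3  103.7] F [5.6 7.5 2.1] gap 0.0003
```

View pics/f_w.png

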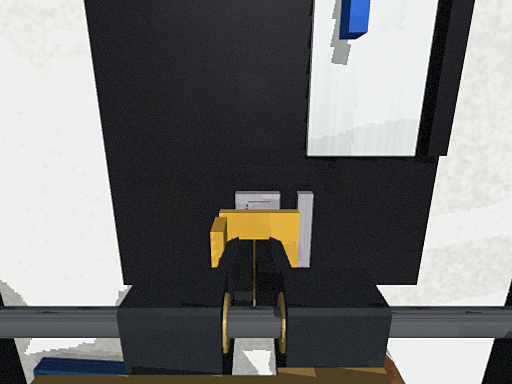

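Run:
```python
from h import *
o=st()
C=cam("wrist",o)
print(toA(cast(C,[[299,225],[220,210]],.099)))
C=cam("wrist",dict(eef_pos=A(16.8,-104.7,103.5),orientation=ori(90)))
print(toA(cast(C,[[281,225],[203,210]],.099)))
```

```text
t 7.67 A [  -8.5 -104.2  103.7] F [4.7 6.4 2. ] gap 0.0003
[[ 15.1632 -87.7122  99.    ]
 [-26.3049 -79.3328  99.    ]]
[[ 30.898  -88.1355  99.    ]
 [ -9.7307 -79.6987  99.    ]]
```

Sideways travel is about 16 mm, so that's at its stop too. I'll let it out along +y into the notch while holding the side pressure.

Run:
```python
from h import *
r.move_straight(A(-9.3,-96,103.7),vel=.03); st("1")
r.move_straight(A(-9.3,-84,103.7),vel=.03); st("2")
r.move_straight(A(-2,-82,104.5),vel=.05); st("3")
r.move_straight(A(-2,-78,150),vel=.12); o=st("4")
im,o=snap("wrist","pics/g_w.png")
C=cam("wrist",o)
print(proj(C,[A(-8-14,-80-22,99),A(-8-14,-48+3-22,99)]))
```

```text
1 t 8.09 A [ -8.5 -95.8 103.8] F [ 5.3  6.7 -0.6] gap 0.0005
2 t 8.64 A [ -8.4 -85.  104.1] F [ 5.2 -1.7 -0.6] gap 0.0005
3 t 8.94 A [ -2.1 -81.9 104.3] F [ 0.2 -0.6 -0.4] gap 0.0002
4 t 9.47 A [ -2.3 -77.9 149.6] F [-0.2 -0.6  0.4] gap 0.0005
[[226.4283 253.4683]
 [225.1721 206.6717]]
```

View pics/g_w.png

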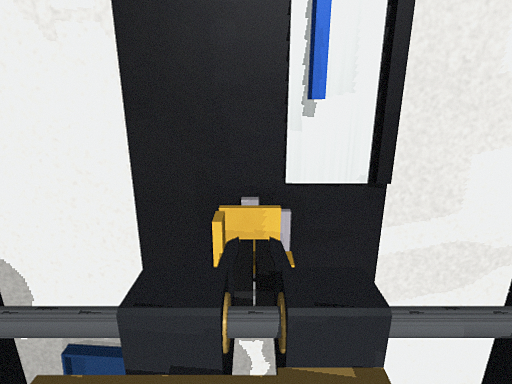

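The saddle edge is at row 206 and I predicted 206.7 for 22 mm of travel, so it's latched. Next I'll measure the ridge and push the cover.

Run:
```python
from h import *
o=dict(eef_pos=A(-2.3,-77.9,149.6),orientation=ori(90)); C=cam("wrist",o)
print(toA(cast(C,[[309,90],[325,90]],.106)), toA(cast(C,[[287,183],[370,183]],.09)))
r.move_ptp(A(58,36,135),ori(0)); st("above")
print(r.move_straight(A(58,36,94.5),vel=.1,f_stop=8)); st("down")
print(r.move_straight(A(22,36,94.5),vel=.05,f_stop=12)); st("p1")
im,o=snap("wrist","pics/h_w.png")
```

```text
[[ 29.5045   6.6009 106.    ]
 [ 38.7764   6.6019 106.    ]] [[ 20.4018 -53.7068  90.    ]
 [ 77.5479 -53.7219  90.    ]]
above t 11.12 A [ 57.9  35.8 134.8] F [ 0.1 -0.2  0.1] gap 0.0006
False
down t 11.68 A [58.2 35.9 94.8] F [-0.4  0.   0.6] gap 0.0001
False
p1 t 12.54 A [21.9 36.  94.3] F [ 0.8  0.5 -0.3] gap 0.0003
```

View pics/h_w.png

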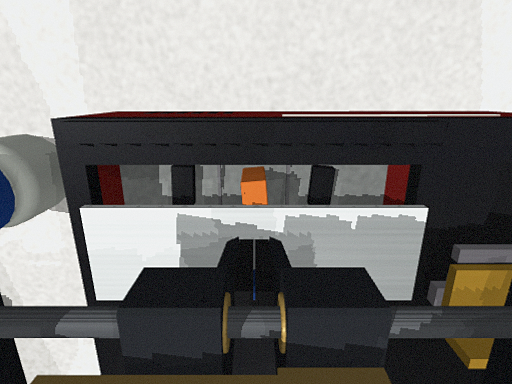

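The cover is sliding straight, and the orange block is in the middle pocket at (254,187). I'll keep pushing.

Run:
```python
from h import *
print(r.move_straight(A(-29,36,94.5),vel=.06,f_stop=12)); st("p2")
r.move_straight(A(-22,36,95.5),vel=.06)
r.move_straight(A(20,36,160),vel=.15); st()
im,o=snap("wrist","pics/i_w.png")
snap("top","pics/i_t.png"); np.save("pose_i.npy",np.r_[o["eef_pos"],o["orientation"]])
```

```text
False
p2 t 13.59 A [-28.8  36.   94.6] F [-0.1  0.7 -0.8] gap 0.0007
 t 14.53 A [ 19.2  36.2 159.2] F [ 0.1 -0.5 -0.7] gap 0.0006
```

View pics/i_w.png

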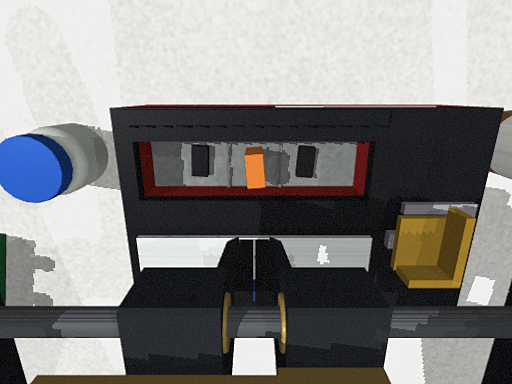

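The pockets are fully open. The block is at (255,168) between the two blanks. The cover lies flat, and the retainer is still to the left of its gate. I'll locate the block's top face next.

Run:
```python
from h import *
p=np.load("pose_i.npy"); C=cam("wrist",dict(eef_pos=p[:3],orientation=p[3:]))
im=cv2.imread("pics/i_w.png"); cv2.imwrite("pics/j.png",cv2.resize(im[130:250,120:390],None,fx=2.9,fy=2.9,interpolation=cv2.INTER_NEAREST))
h,s,v=cv2.split(cv2.cvtColor(im,cv2.COLOR_BGR2HSV))
m=(h<20)&(h>4)&(s>120); m[:130]=0;m[200:]=0; m[:,:235]=0;m[:,275:]=0
print([int(np.median(v[i][m[i]])) if m[i].any() else None for i in range(140,195)])
for th in (150,200):
    mm=m&(v>th)
    if mm.sum()>50:
        rc,c=rect(C,mm,.081); print(th,rc,toA(np.r_[np.array(rc[0])/1000,.081]))
w=(v>150)&(s<40); w[:225]=0;w[275:]=0;w[:,:130]=0;w[:,380:]=0
c=biggest(w); P=toA(cast(C,c[:,0],.09)); print("cover",P.min(0),P.max(0))
for x in (145,200,310,365):
    rr=np.argmax(w[:,x]); print(toA(cast(C,[[x,rr]],.09)))
```

```text
[None, None, None, None, None, None, None, 112, 113, 114, 118, 121, 118, 109, 183, 238, 238, 236, 235, 236, 235, 236, 236, 235, 235, 235, 236, 235, 235, 236, 236, 235, 235, 235, 236, 235, 236, 235, 235, 235, 236, 236, 235, 235, 235, 236, 241, 244, 123, 90, None, None, None, None, None]
150 ((587.1551513671875, 35.13603210449219), (25.716188430786133, 13.713458061218262), 11.188272476196289) [[45.5959 37.1688 81.    ]]
200 ((587.1865234375, 35.203163146972656), (25.254791259765625, 13.332629203796387), 10.998238563537598) [[45.6342 37.2322 81.    ]]
cover [-32.3986  53.6183  90.    ] [ -4.5799 127.7451  90.    ]
[[ -4.5933 120.7601  90.    ]]
[[-4.5849 78.7957 90.    ]]
[[-4.5682 -5.1254 90.    ]]
[[ -4.5599 -47.0821  90.    ]]
```

View pics/j.png

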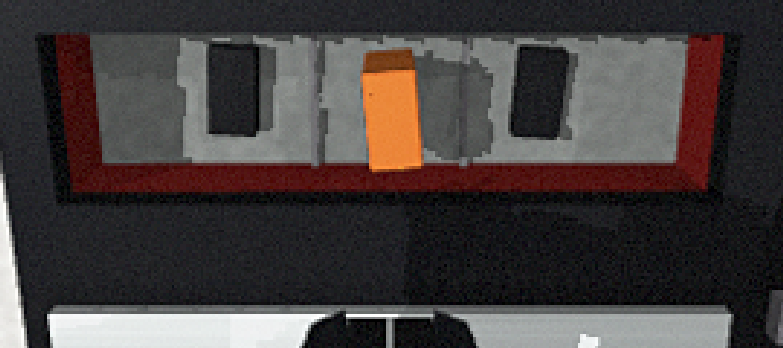

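View pics/i_t.png

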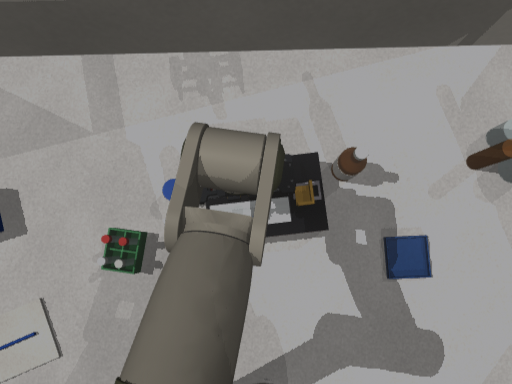

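The block's top face measures 25.7 x 13.7 mm at (45.6, 37.2), turned 5° from the analyser. The cover origin is at x≈-32.6, in range and square to the deck. Grasping now.

Run:
```python
from h import *
grip(.036)
r.move_ptp(A(45.6,37.2,110),ori(4.9)); st("above")
print(r.move_straight(A(45.6,37.2,52),vel=.08,f_stop=6)); st("down")
grip(0.0); st("grip")
r.move_straight(A(45.6,37.2,90),vel=.05); st("lift")
snap("wrist","pics/k_w.png")
```

```text
above t 15.63 A [ 45.   37.3 109.4] F [-0.1  0.4 -0. ] gap 0.0358
False
down t 16.51 A [45.9 37.1 52.5] F [0.8 0.7 0.3] gap 0.0356
grip t 16.97 A [45.7 37.2 52.3] F [-0.8  0.4  2.4] gap 0.0138
lift t 17.88 A [45.4 37.2 89.7] F [ 0.5  0.1 -0.4] gap 0.0139
```

View pics/k_w.png

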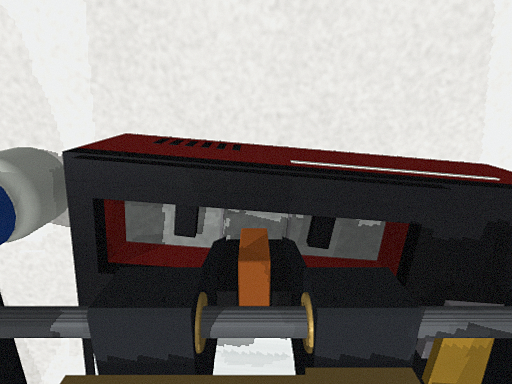

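The block is held (gap 13.9 mm) and both blanks are still in the trough. Next I'll carry it to the tray.

Run:
```python
from h import *
r.move_straight(A(45.6,37.2,210),vel=.15); st("up")
q=ori(4.9)
r.move_ptp([.43,-.03,.23],q); st("m")
r.move_ptp([.4067,-.3479,.12],ori(-4)); st("over")
snap("wrist","pics/l_w.png")
print(r.move_straight([.4067,-.3479,.010],vel=.06,f_stop=4)); o=st("down"); print(o["eef_pos"])
```

```text
up t 18.88 A [ 45.2  37.3 209. ] F [ 1.1 -0.1  0.1] gap 0.0137
m t 19.6 A [-116.7  -11.   229.9] F [ 0.5 -0.  -0.8] gap 0.0133
over t 20.88 A [-174.1 -323.6  120.3] F [-0.1 -0.1 -0. ] gap 0.0138
True
down t 22.64 A [-174.8 -324.3   11.2] F [ 0.2 -0.2  4.2] gap 0.0135
[ 0.4067 -0.3479  0.0112]
```

View pics/l_w.png

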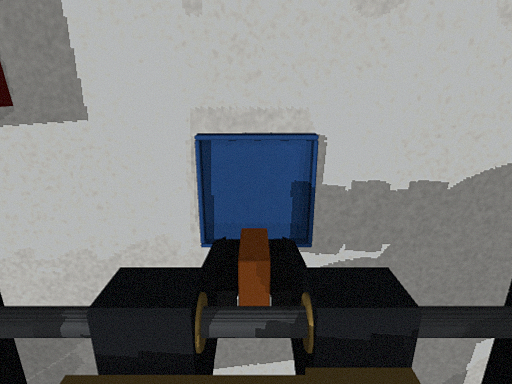

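It touched down at TCP z = 11.2 mm, where 11 was expected for the tray floor. I'll release, retreat and check.

Run:
```python
from h import *
grip(.04); st("open")
r.move_straight([.4067,-.3479,.09],vel=.08)
r.move_ptp([.34,-.3479,.25],ori(-4)); st("away")
im,o=snap("wrist","pics/m_w.png"); np.save("pm.npy",np.r_[o["eef_pos"],o["orientation"]])
snap("scene","pics/m_s.png"); snap("top","pics/m_t.png")
for n in("s","t"):
    im=cv2.imread(f"pics/m_{n}.png"); im=im[140:320,60:360] if n=="s" else im[130:300,150:450]
    cv2.imwrite(f"pics/m2_{n}.png",cv2.resize(im,None,fx=2.6,fy=2.6,interpolation=cv2.INTER_CUBIC))
```

```text
open t 23.2 A [-175.1 -323.9   10.4] F [-0.   0.9 -0.5] gap 0.0397
away t 25.07 A [-241.1 -316.9  248.6] F [ 0.1 -0.  -0.1] gap 0.04
```

View pics/m_w.png

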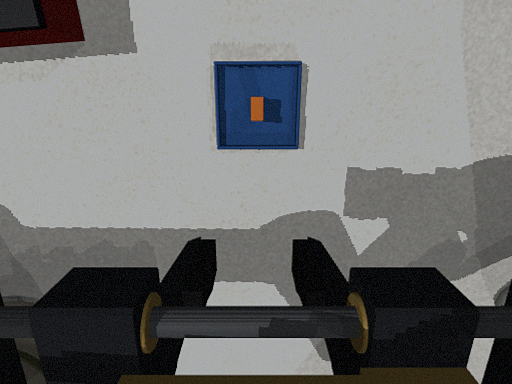

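View pics/m2_s.png

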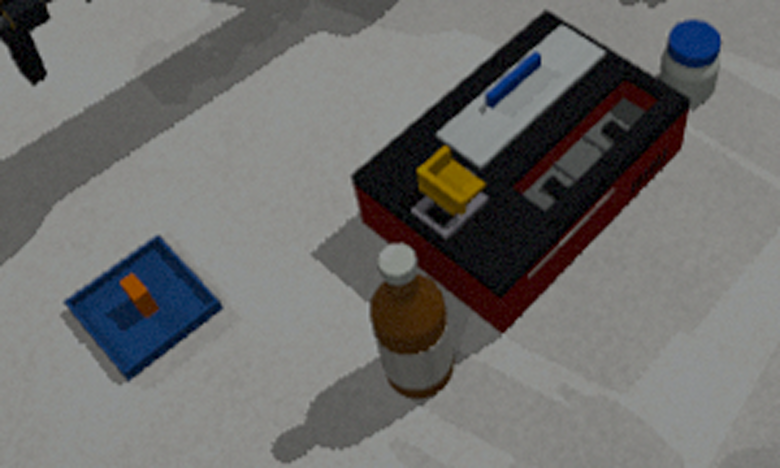

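View pics/m2_t.png

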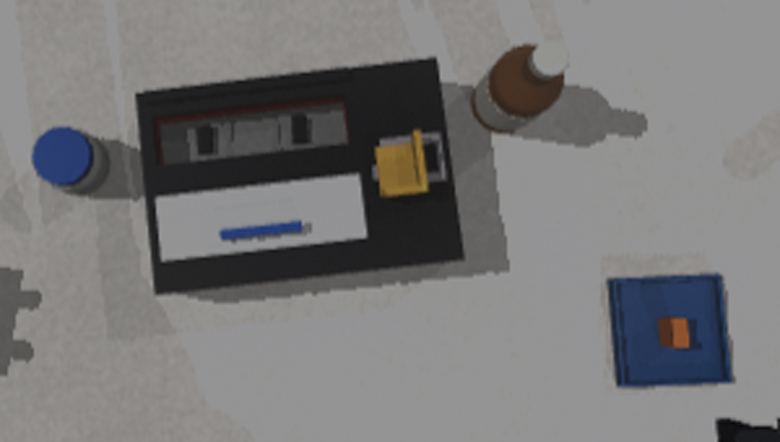

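The block stands upright in the middle of the tray, the cover is flat, both blanks are in their pockets, and the bottle and jar haven't moved. One more check of the retainer's shift in the saved top pictures (this takes no robot time), then I'll hand in.

Run:
```python
from h import *
C=cam("top"); res=[]
for f in("a_top","m_t"):
    hsv=cv2.cvtColor(cv2.imread(f"pics/{f}.png"),cv2.COLOR_BGR2HSV); h,s,v=cv2.split(hsv)
    m=(h>15)&(h<32)&(s>150)&(v>90); m[:145]=0;m[250:]=0;m[:,:195]=0;m[:,335:]=0
    c=biggest(m); M=cv2.moments(c); res.append(toA(cast(C,[[M["m10"]/M["m00"],M["m01"]/M["m00"]]],.1))[0])
d=res[1]-res[0]; print("retainer shift mm",d)
if -27<d[1]<-17 and d[0]<-11: job.sign_off(); print("signed off",sensors.get_obs()["time"])
```

```text
retainer shift mm [-16.0701 -21.6941   0.    ]
the job is handed in; nothing more can be done
the job is handed in; nothing more can be done
```

The job is done and handed in at about 25 s of the 62 s allowed; the system gave no verdict.

**What I did:** I pushed the retainer back to its stop, then sideways to its stop, and let it out into the notch. I slid the cover by its ridge, without lifting it. Then I took the orange block from the middle pocket and set it down in the tray.

**Last checks, from the camera pictures and the arm's own readings:**
- **Retainer:** it had shifted 21.7 mm back and 16.1 mm sideways from where it started. The sideways figure is slightly past the 12 to 16 mm expected, which is within my measuring error.
- **Cover:** it lies flat and square on the deck, with its origin at x of about -33 mm. I measured that just after the slide; the last pictures show it still lying there.
- **Block:** it stands upright near the middle of the tray, and the gripper is clear. It touched down at tool height 11.2 mm, against 11 mm expected.
- **Everything else:** both blanks are in the trough, and the bottle and jar look unmoved. I didn't check the rack in the last pictures, but the arm never went near it.

**One false alarm:** after the first push the retainer seemed to be only about 32 mm back, so I pushed twice more and it didn't move. Comparing the saddle edge in the two wrist pictures gave about 35 mm, so it had already been at its stop.

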